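Slide the wet candlestick into the curing bay

TASK

The candlestick with the blue shaft is freshly coated and still wet, so touch only its bare wooden foot. Without gripping, lifting or tipping it, push it low on the foot along the bench into the open curing bay between the two white lamp tubes, until the foot rests against the bay's back stop. Then press the green start button all the way down and let go; leave everything else on the bench as it stands.

Things in the scene. Friction and masses are not known exactly. Their poses are not given: they have to be found in the camera images.
- candlestick: Loose candlestick, 241 mm tall, about 380 g, standing on the bench. Origin at the centre of its underside, z up its axis. Its foot is bare pale wood: a disc 70 mm in diameter with an upright rim up to 26 mm, then a shoulder narrowing to 52 mm diameter at 36 mm. It slides when pushed on the rim, tips when pushed much higher. Starts 140 to 190 mm in front of its place in the bay
- shaft: The candlestick's wet blue coated shaft, fixed on the foot; origin at its lower end on the axis, 36 mm above the underside; 205 mm long, 18 to 38 mm in diameter (widest at the top, which is the cup). The robot must not touch it
- bay: Fixed curing bay: a low U-shaped aluminium fence, 30 mm high, no floor, open towards the robot. Origin on the bench where the foot's centre stands when home, touching the back stop; x points to the back stop, y left. Stop's face at x = 35 mm; side fences' inner faces at y = +-55 mm (12 mm thick), from x = -30 to 35 mm. Behind the stop two lamp tubes 174 mm tall, at x = 62, y = +-52 mm
- start_top (a point): Centre of the top of the green push button (30 mm in diameter) on a grey box (80 x 70 x 45 mm) that stands to the left or to the right of the bay. The button's top is pressed straight down
- start (a joint): Travel of the green button: 0 released, 0.006 m fully down; a spring, about 5 N when fully down; it comes back by itself
- dry_stick: Bystander: finished dark wooden candlestick, 170 mm tall, 70 mm in diameter; origin under its centre
- glue: Bystander: yellow glue bottle, 170 mm tall, 60 mm in diameter; origin under its centre
- tin: Bystander: varnish tin, 100 mm tall, 84 mm in diameter; origin under its centre
- brush: Bystander: brush lying on the bench
- offcut: Bystander: dark wooden offcut 90 x 60 x 35 mm; origin under its centre
- screwdriver: Bystander: screwdriver lying on the bench
- mug: Bystander: white mug, 90 mm tall, 76 mm in diameter; origin under its centre
There are look-alikes about, which are no part of the job. What is shaped like the candlestick but turquoise is not meant.

How it is judged:
By the outcome, as a careful person would: the job done as asked, in the order asked, and still so for the second after the job is handed in, with the robot touching nothing.
It also fails if it takes over 64 s, if anything falls off the work surface, if the arm or the gripper's body presses on something with over 40 N, if the wrist force passes 120 N, or if a joint passes its speed limit or range.

ROBOT

A 6-joint arm with a two-finger parallel gripper is mounted at the origin on the work surface. World frame = base frame: x ahead of the robot, y to its left, z up, the work surface at z = 0. Lengths are in m, angles in rad, forces in N, time in s.
With the tool pointing down it reaches from about 0.4 to 0.925 m from the base axis. Payload 12.5 kg.
Tool frame: the origin (TCP) lies midway between the tips of the shut fingers; the grasp point (between the pads) lies 19 mm behind it; z points along the fingers, y is the direction in which the jaws open and shut (so a half turn about z gives the same grasp; the last joint's range is limited). The gripper opens to 95 mm and grips with 3 to 60 N. Pads are 20 mm wide; open, the fingers measure 119 mm over their backs; the gripper's body (75 mm by 180 mm) begins 59 mm behind the grasp point.
Start: joints at [-1.21, 0.491, 1.559, -0, 1.092, -0.106], TCP at [0.281, -0.558, 0.215] pointing down, gripper open.
Joint ranges: [-3.1, 3.1], [-0.84, 2.19], [0.05, 2.79], [-1.13, 4.28], [0.06, 2.93], [-2.69, 2.69]. Speed limits (rad/s): [2.22, 2.22, 2.79, 3.14, 3.14, 3.14].

INTERFACE

Orientations are given as a unit quaternion [x, y, z, w].
In Python, from bench import bot gives the robot as it stands.
- The arm moves only by the tool drive_tool, never from a script. Its argument "motion" is a list of rows, each a list of 7 numbers: the shift along the world's x, y, z in mm, then the turn, a rotation vector about the world's x, y, z in degrees, then the opening in per cent of the stroke, from 0 (shut) to 100 (fully open). A call has 1 to 12 rows; each row is the pose to reach, as a shift and turn from the pose commanded when the call began; what a row does not reach only later rows make up. A row lasts 1/8 s, in which the tool goes at most 62.5 mm and 10.7 degrees, less where a joint would pass 70% of its speed; a pose out of reach is approached as far as the arm can. A call with a gripper value outside its range is refused whole. The fingers move at their own pace and stop on an object; the grip force is fixed at half the most. Time passes only in rows, so rows that repeat a pose let the fingers close. It gives the time, the measured TCP pose, the force and the opening at its end, in the units of the state.
- bot.state(): the state, without advancing time (a new reading comes with each control period).
- bot.camera(name): name is "side" or "top" or "wrist"; returns a dict with "color" (384x512x3 uint8, red, green, blue), "camera_matrix" (3x3 intrinsics, pixels), "origin" and "orientation" of the camera in the world; the wrist camera has in their place "T_tool_cam" (4x4, takes a point from camera to tool coordinates, whose origin is the TCP and whose axes are the flange's). Camera axes: x right, y down, z forward; pixel columns grow to the right and rows downward; lengths in m; the calibration is good to about 2 mm. The wrist camera is an equidistant fisheye: a pixel r from the principal point sees the ray r / f radians off the axis. A picture is of the moment at which its call begins: read the wrist's pose just before it. There is no depth.
- bot.sign_off(): hands the job in, once; it reports no verdict.
The state is a dict: "time": time; "q": joint angles; "joint_velocities": joint speeds; "joint_efforts": joint torques, N m; "position": TCP position; "eef_rot": TCP orientation; "wrist_force": force on the tool from outside, world axes, zero at the start; "wrist_torque": the same for the moment, N m; "opening": finger opening in m.
Only numpy, scipy, OpenCV 4.12 (cv2) and the standard library are available. Lean on these libraries where they do the work, as an engineer would, in place of code of your own. Each camera call takes 0.05 s, during which the arm holds its last target.

## Working session

There is one attempt and no reset: what is moved stays moved. The work goes in short steps, Python scripts to look and compute and a tool call to move; the robot and the scene stay as the last step left them, time stands still between calls to the robot, and variables do not carry over. Pictures are saved under pics/ and viewed, and the job is handed in when it is done.

Besides the shell and the picture viewer there is one more tool, called after "Request:" by a JSON object that holds its "method" and its "body". drive_tool: Moves the arm, as the interface text tells. Its arguments: {"type":"object","properties":{"motion":{"type":"array","items":{"type":"array","items":{"type":"number"}}}},"required":["motion"]}

```bash
mkdir -p pics; ls
cat > h.py <<'E'
import numpy as np, cv2
from bench import bot
from scipy.spatial.transform import Rotation as R
def rot(o):
    o=np.array(o)
    return o if o.shape==(3,3) else R.from_quat(o).as_matrix()
def save(name,fn):
    c=bot.camera(name); cv2.imwrite(fn,c["color"][:,:,::-1]); return c
def ray(c,u,v):
    K=np.array(c["camera_matrix"]); d=np.linalg.inv(K)@[u,v,1]; return np.array(c["origin"]),rot(c["orientation"])@d
def onz(c,u,v,z):
    o,d=ray(c,u,v); return o+d*(z-o[2])/d[2]
def proj(c,p):
    K=np.array(c["camera_matrix"]); q=K@(rot(c["orientation"]).T@(np.array(p)-c["origin"])); return q[:2]/q[2]
E
python3 - <<'E'
from h import *
s=bot.state(); print(s)
for n in("side","top"):
    c=save(n,f"pics/{n}0.png"); print(n,c["camera_matrix"],c["origin"],c["orientation"])
    np.save(n+"0.npy",c,allow_pickle=True)
save("wrist","pics/wrist0.png")
E
```

```text
pics
{'time': 0.0, 'q': array([-1.20967445e+00,  4.91608951e-01,  1.55947229e+00, -7.96517621e-06,
        1.09167802e+00, -1.05571774e-01]), 'joint_velocities': array([-1.06361671e-03, -8.50549986e-06, -1.18693810e-04, -2.58333204e-03,
        1.47933564e-04, -1.43527668e-03]), 'joint_efforts': array([-2.04291558e-03, -6.12655592e+01, -2.58178622e+01,  6.91750715e-02,
        4.82628378e-02, -8.51070740e-05]), 'position': array([ 0.2811559 , -0.55791165,  0.21402319]), 'eef_rot': array([ 9.72897352e-01,  2.31236680e-01, -7.78332750e-05, -5.78098120e-04]), 'wrist_force': array([ 0.18974696,  0.29303771, -0.35521569]), 'wrist_torque': array([ 0.03183707, -0.02325171, -0.00076697]), 'opening': 0.09472880409864592}
side [[492.59137243   0.         241.1495469 ]
 [  0.         492.59137243 193.24015948]
 [  0.           0.           1.        ]] [-0.22269668  0.74683332  1.04812368] [-0.36276479  0.83964689 -0.36774379  0.16780737]
top [[453.02572641   0.         256.85709289]
 [  0.         453.02572641 185.32246076]
 [  0.           0.           1.        ]] [ 0.51472844 -0.01213046  1.33584968] [-0.7020066   0.71175105 -0.01122383  0.02170721]
```

View pics/side0.png

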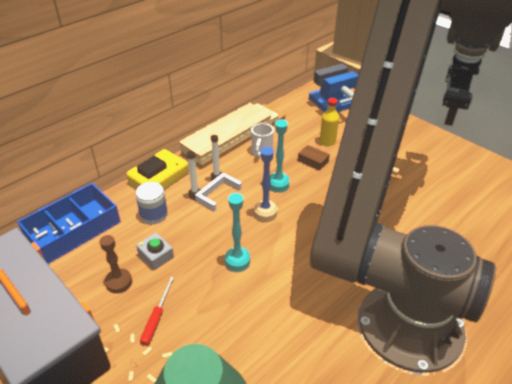

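View pics/top0.png

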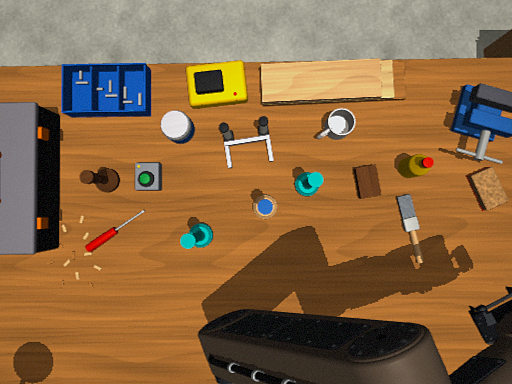

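The side view shows the blue-shaft stick on a pale foot at (266,180), with turquoise look-alikes at (281,155) and (236,230). In the top view they are at (264,207), (308,184) and (200,235). The bay is at (248,150) and the button at (146,178). Only (264,207) has a blue shaft and a wooden foot. I'll confirm that in an enlarged crop and measure.

Run:
```python
import cv2,numpy as np
t=cv2.imread("pics/top0.png")[105:245,125:335]; s=cv2.imread("pics/side0.png")[105:275,130:300]
cv2.imwrite("pics/crop_t.png",cv2.resize(t,None,fx=3.8,fy=3.8,interpolation=cv2.INTER_CUBIC))
cv2.imwrite("pics/crop_s.png",cv2.resize(s,None,fx=3.5,fy=3.5,interpolation=cv2.INTER_CUBIC))
```

```text
(no output)
```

View pics/crop_t.png

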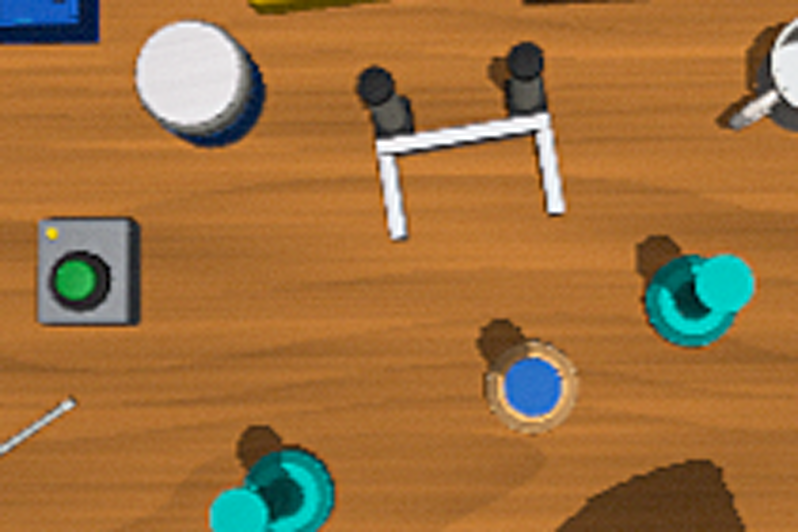

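View pics/crop_s.png

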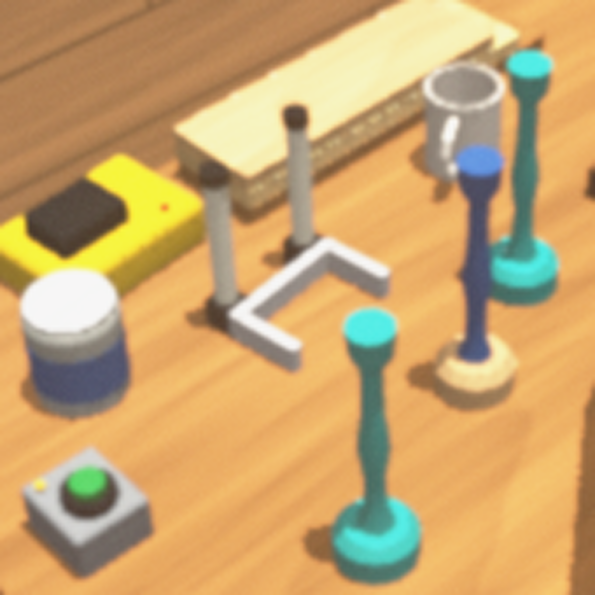

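The crops confirm it: the blue shaft on pale wood is at top-view pixel (264.7,206.8), and both neighbours are fully turquoise. Next I'll measure the stick, bay and button.

```bash
cat > m.py <<'E'
from h import *
def blob(mask,box):
    m=np.zeros_like(mask); x0,y0,x1,y1=box; m[y0:y1,x0:x1]=mask[y0:y1,x0:x1]; return m
def measure_stick(c,box,z=0.236):
    hsv=cv2.cvtColor(c["color"],cv2.COLOR_RGB2HSV)
    m=blob(cv2.inRange(hsv,(105,120,90),(125,255,255)),box)
    return m
E
python3 - <<'E'
from m import *
T=np.load("top0.npy",allow_pickle=True).item(); S=np.load("side0.npy",allow_pickle=True).item()
hs=cv2.cvtColor(T["color"],cv2.COLOR_RGB2HSV)
# shaft top
m=blob(cv2.inRange(hs,(100,130,60),(125,255,255)),(245,190,285,225))
v,u=np.nonzero(m); print("cup",u.mean(),v.mean(),len(u),onz(T,u.mean(),v.mean(),.241))
print("foot by eye",onz(T,264.7,206.8,.026))
# foot mask
m2=blob(cv2.inRange(hs,(8,40,150),(25,150,255)),(245,185,285,230))|m
v,u=np.nonzero(m2); (cx,cy),r=cv2.minEnclosingCircle(np.c_[u,v].astype(np.float32)); print("foot",cx,cy,r)
# bay white
w=blob(cv2.inRange(hs,(0,0,170),(180,50,255)),(218,130,280,172))
cs,_=cv2.findContours(w,cv2.RETR_EXTERNAL,cv2.CHAIN_APPROX_NONE); k=max(cs,key=cv2.contourArea)
P=np.array([onz(T,a,b,.030)[:2] for a,b in np.argwhere(w>0)[:,::-1]])
print(len(k),cv2.contourArea(k))
rect=cv2.minAreaRect((P*1000).astype(np.float32)); print("rect mm",rect,cv2.boxPoints(rect))
# green
g=cv2.inRange(hs,(50,100,60),(75,255,255)); g=blob(g,(130,160,165,200)); v,u=np.nonzero(g)
print("btn",u.mean(),v.mean(),len(u),[onz(T,u.mean(),v.mean(),z) for z in (.05,.06)])
hS=cv2.cvtColor(S["color"],cv2.COLOR_RGB2HSV)
g=blob(cv2.inRange(hS,(50,100,110),(75,255,255)),(140,230,175,260)); vs,us=np.nonzero(g)
o1,d1=ray(T,u.mean(),v.mean());o2,d2=ray(S,us.mean(),vs.mean())
t=np.linalg.lstsq(np.c_[d1,-d2],o2-o1,rcond=None)[0];print("tri",us.mean(),vs.mean(),o1+t[0]*d1,o2+t[1]*d2)
bm=blob(cv2.inRange(hS,(105,100,100),(118,200,255)),(258,143,276,158)); vs,us=np.nonzero(bm)
print("cup side",us.mean(),vs.mean(),onz(S,us.mean(),vs.mean(),.241))
E
```

```text
cup 264.6467065868263 206.2574850299401 167 [ 0.51502443 -0.01435958  0.241     ]
foot by eye [ 0.51351571 -0.01492891  0.026     ]
foot 264.81182861328125 206.58602905273438 12.091697692871094
189 246.5
rect mm ((676.3792114257812, 30.313426971435547), (75.32431030273438, 134.19676208496094), 8.424492835998535) [[629.2931    91.170074]
 [648.95374  -41.578674]
 [723.46533  -30.54322 ]
 [703.8047   102.20553 ]]
btn 144.30208333333334 178.1875 96 [array([0.59972649, 0.32756675, 0.05      ]), array([0.59906546, 0.32492494, 0.06      ])]
tri 154.48684210526315 242.73684210526315 [0.59892161 0.32435004 0.06217616] [0.59769938 0.32300141 0.06173908]
cup side 266.51724137931035 150.89655172413794 [ 0.51155767 -0.01161127  0.241     ]
```

Run:
```python
from h import *
T=np.load("top0.npy",allow_pickle=True).item()
for n,u,v in(("turqR",306.8,184),("turqL",201,234.5),("offcut",368,181),("brush",405,215),("drytop",86,177)): print(n,onz(T,u,v,.026 if 't' in n else 0))
print(bot.camera("wrist")["T_tool_cam"])
```

```text
turqR [ 0.57770262 -0.13752116  0.026     ]
turqL [0.43614803 0.16997807 0.026     ]
offcut [ 0.58386752 -0.31397273  0.026     ]
brush [ 0.48399152 -0.42545766  0.        ]
drytop [0.60723164 0.50443448 0.026     ]
[[ 7.42972665e-04 -9.58630858e-01 -2.84651235e-01  8.04402679e-02]
 [ 9.99999723e-01  6.97745310e-04  2.60291420e-04 -4.99638510e-04]
 [-5.09093230e-05 -2.84651350e-01  9.58631111e-01 -1.70664670e-01]
 [ 0.00000000e+00  0.00000000e+00  0.00000000e+00  1.00000000e+00]]
```

View pics/wrist0.png

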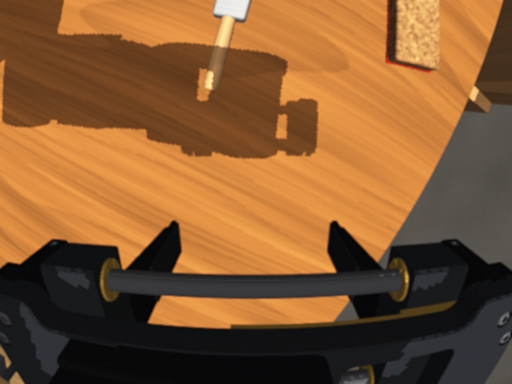

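Stick centre is about (514,-14.5) mm. Bay home is about (669,29), with x-axis yaw 8.4°, so the push is 161 mm at 15.8°, inside the stated 140–190. The button top is about (598.5,324,62). The wrist camera sits on tool +x, so I'll turn the hand so it faces away from the shaft. I'll then tilt the hand back and push with two spread fingertips low on the rim.

Request:
{"method": "drive_tool", "body": {"motion": [[10, 35, 20, 0, 0, 10, 42], [20, 75, 40, 0, 0, 20, 42], [35, 115, 60, 0, 0, 30, 42], [50, 155, 80, 0, 0, 40, 42], [60, 195, 90, 0, 0, 50, 42], [75, 235, 100, 0, 0, 60, 42], [85, 275, 100, 0, 0, 70, 42], [95, 315, 100, 0, 0, 80, 42], [105, 355, 100, 0, 0, 90, 42], [115, 395, 100, 0, 0, 100, 42], [120, 435, 100, 0, 0, 110, 42], [120, 470, 100, 0, 0, 120, 42]]}}

```text
time: 1.7
position: [0.4013, -0.0867, 0.3146]
eef_rot: [0.283, 0.959, 0.0, 0.0]
wrist_force: [-0.2, -0.3, 0.1]
opening: 0.04
```

Request:
{"method": "drive_tool", "body": {"motion": [[8, 10, 0, 0, 0, 10, 42], [16, 20, 0, 0, 0, 20, 42], [24, 30, 0, 0, 0, 30, 42], [32, 40, 0, 0, 0, 40, 42], [38, 50, 0, 0, 0, 48.7, 42], [38, 50, 0, 0, 0, 48.7, 42]]}}

```text
time: 2.45
position: [0.4394, -0.0378, 0.3145]
eef_rot: [-0.134, 0.991, 0.0, -0.0]
wrist_force: [-0.0, 0.0, 0.7]
opening: 0.0401
```

Request:
{"method": "drive_tool", "body": {"motion": [[0, 0, -10, 2.7, -9.6, 0, 42], [0, 0, -20, 5.4, -19.2, 0, 42], [0, 0, -30, 8.2, -28.9, 0, 42], [0, 0, -40, 8.2, -28.9, 0, 42], [0, 0, -40, 8.2, -28.9, 0, 42]]}}

```text
time: 3.08
position: [0.4399, -0.0357, 0.2768]
eef_rot: [-0.127, 0.958, 0.035, 0.254]
wrist_force: [0.9, 0.1, 0.8]
opening: 0.0396
```

Run:
```python
from h import *
s=bot.state(); print(s["time"],s["q"].round(2),s["position"],R.from_quat(s["eef_rot"]).as_matrix().round(3))
c=save("side","pics/side1.png"); c=save("top","pics/top1.png"); np.save("top1.npy",c,allow_pickle=True)
```

```text
3.075 [-0.44 -0.    2.18  0.57  0.63 -2.68] [ 0.43993564 -0.03569466  0.2767995 ] [[-0.839 -0.261  0.478]
 [-0.225  0.965  0.132]
 [-0.495  0.004 -0.869]]
```

View pics/side1.png

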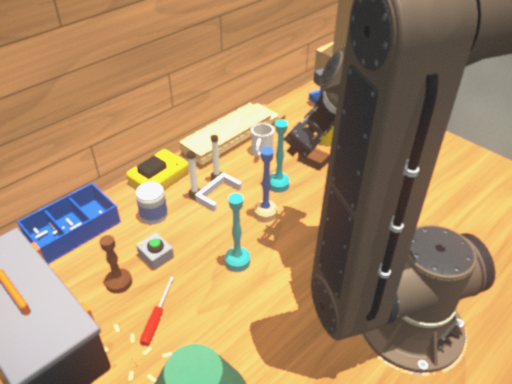

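View pics/top1.png

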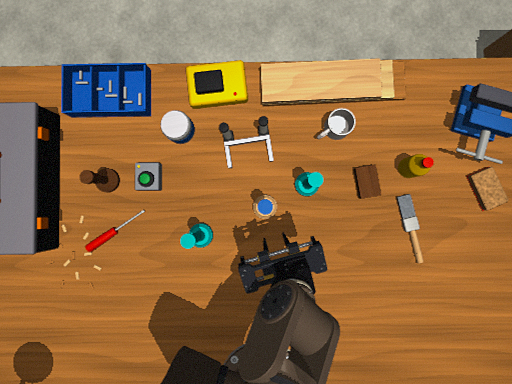

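Request:
{"method": "drive_tool", "body": {"motion": [[10, 6, 0, 0, 0, -4, 42], [20, 13, 0, 0, 0, -7.4, 42], [20, 13, -40, 0, 0, -7.4, 42], [20, 13, -80, 0, 0, -7.4, 42], [20, 13, -120, 0, 0, -7.4, 42], [20, 13, -150, 0, 0, -7.4, 42], [20, 13, -180, 0, 0, -7.4, 42], [20, 13, -180, 0, 0, -7.4, 42]]}}

```text
time: 4.18
position: [0.4779, -0.005, 0.1398]
eef_rot: [-0.059, 0.973, 0.003, 0.223]
wrist_force: [0.1, 0.1, 0.0]
opening: 0.0401
```

Run:
```python
from h import *
s=bot.state(); print(s["time"],s["q"].round(2),s["position"],R.from_quat(s["eef_rot"]).as_matrix().round(3))
c=save("side","pics/side2.png"); c=save("top","pics/top2.png"); np.save("top2.npy",c,allow_pickle=True)
cv2.imwrite("pics/top2c.png",cv2.resize(c["color"][130:310,170:370,::-1],None,fx=3,fy=3))
```

```text
4.175 [-0.22  0.3   2.28  0.81  0.18 -2.68] [ 0.47793314 -0.00502819  0.13976727] [[-0.894 -0.116  0.433]
 [-0.114  0.993  0.032]
 [-0.433 -0.021 -0.901]]
```

View pics/side2.png

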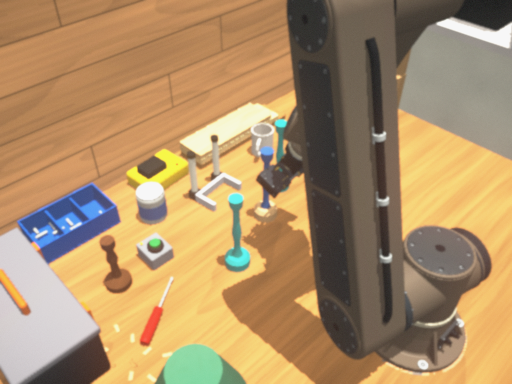

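View pics/top2c.png

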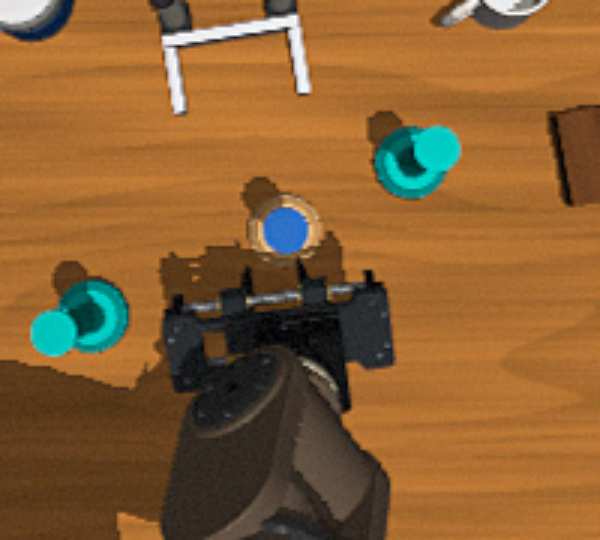

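The arm couldn't hold this tilt here: joint 6 is at its limit and the wrist is near singular, so the pose drifted to (478,-5,140). Nothing was touched. I'll back off and bring the wrist over into its other branch (q4≈π) in free space to the right.

Request:
{"method": "drive_tool", "body": {"motion": [[-15, -10, 40, 0, 0, 0, 42], [-30, -30, 80, 0, 0, 0, 42], [-40, -60, 120, 0, 0, 0, 42], [-40, -100, 160, 0, 0, 0, 42], [-40, -140, 160, -1.5, 10, 0, 42], [-40, -180, 160, -3, 20, 0, 42], [-40, -200, 160, -4, 26, 0, 42], [-40, -200, 160, -4, 26, 0, 42]]}}

```text
time: 5.28
position: [0.4378, -0.2064, 0.3005]
eef_rot: [-0.064, 0.998, -0.019, -0.003]
wrist_force: [-0.6, 0.8, 0.0]
opening: 0.0398
```

Run:
```python
from h import *
s=bot.state(); print(s["time"],s["q"].round(2),s["position"],R.from_quat(s["eef_rot"]).as_matrix().round(3))
```

```text
5.275 [-0.56  0.2   1.77 -0.04  1.15 -2.24] [ 0.43775333 -0.20641753  0.30053792] [[-0.992 -0.127 -0.005]
 [-0.127  0.991 -0.038]
 [ 0.009 -0.037 -0.999]]
```

Request:
{"method": "drive_tool", "body": {"motion": [[0, 0, 0, 0, 0, -10, 42], [0, 0, 0, 0, 0, -20, 42], [0, 0, 0, 0, 0, -30, 42], [0, 0, 0, 0, 0, -40, 42], [0, 0, 0, 0, 0, -50, 42], [0, 0, 0, 0, 0, -60, 42], [0, 0, 0, 0, 0, -70, 42], [0, 0, 0, 0, 0, -80, 42], [0, 0, 0, 0, 0, -90, 42], [0, 0, 0, 0, 0, -100, 42], [0, 0, 0, 0, 0, -110, 42], [0, 0, 0, 0, 0, -120, 42]]}}

```text
time: 6.78
position: [0.4366, -0.2046, 0.3011]
eef_rot: [0.834, 0.552, -0.005, -0.017]
wrist_force: [1.0, -0.3, -0.0]
opening: 0.0398
```

Request:
{"method": "drive_tool", "body": {"motion": [[0, 0, 0, 0, 0, -10, 42], [0, 0, 0, 0, 0, -20, 42], [0, 0, 0, 0, 0, -30, 42], [0, 0, -10, 0, 0, -40, 42], [0, 0, -20, 0, 0, -50, 42], [0, 0, -30, 0, 0, -60, 42], [0, 0, -40, 0, 0, -70, 42], [0, 0, -50, 0, 0, -77, 42], [0, 0, -50, 0, 0, -77, 42]]}}

```text
time: 7.9
position: [0.4365, -0.2047, 0.2506]
eef_rot: [0.996, -0.084, 0.007, -0.018]
wrist_force: [-0.3, -0.0, 0.5]
opening: 0.0398
```

Run:
```python
from h import *
s=bot.state(); print(s["time"],s["q"].round(2),s["position"],R.from_quat(s["eef_rot"]).as_matrix().round(3))
Rc=R.from_quat(s["eef_rot"])
# tilt coordinates (forward,left) deg relative radial dir
rho=np.deg2rad(-27); f=np.array([np.cos(rho),np.sin(rho),0]); l=np.array([-np.sin(rho),np.cos(rho),0]); k=np.array([0,0,1.])
for F,L in((5,10),(8,20),(15,28),(25,30),(35,30),(45,30),(52,24),(55,14),(55,5),(55,0)):
    v=F*f+L*l; t=np.linalg.norm(v); ax=np.cross(-k,v/t)
    print(F,L,(ax*t).round(1))
```

```text
7.9 [-0.6   0.25  1.85  0.04  1.05  1.12] [ 0.4365175  -0.20472316  0.25063387] [[ 0.986 -0.166  0.017]
 [-0.167 -0.985  0.035]
 [ 0.011 -0.037 -0.999]]
5 10 [ 6.6 -9.   0. ]
8 20 [ 14.2 -16.2   0. ]
15 28 [ 18.1 -26.1   0. ]
25 30 [ 15.4 -35.9   0. ]
35 30 [ 10.8 -44.8   0. ]
45 30 [  6.3 -53.7   0. ]
52 24 [ -2.2 -57.2   0. ]
55 14 [-12.5 -55.4   0. ]
55 5 [-20.5 -51.3   0. ]
55 0 [-25. -49.   0.]
```

Request:
{"method": "drive_tool", "body": {"motion": [[0, 0, -10, 6.6, -9.0, 0, 42], [0, 0, -25, 14.2, -16.2, 0, 42], [0, 0, -40, 18, -26, 0, 42], [0, 0, -55, 15.4, -36, 0, 42], [0, 0, -70, 10.8, -45, 0, 42], [0, 0, -70, 10.8, -45, 0, 42], [0, 0, -70, 10.8, -45, 0, 42]]}}

```text
time: 8.78
position: [0.4365, -0.205, 0.1803]
eef_rot: [0.912, -0.071, 0.379, -0.14]
wrist_force: [0.1, 0.3, -0.3]
opening: 0.0399
```

Run:
```python
from h import *
s=bot.state(); print(s["time"],s["q"].round(2),s["position"],R.from_quat(s["eef_rot"]).as_matrix().round(3))
```

```text
8.775 [-1.    0.35  2.32  1.4   0.8  -0.48] [ 0.43650808 -0.20502279  0.18032597] [[ 0.703 -0.024  0.711]
 [-0.235 -0.951  0.201]
 [ 0.671 -0.308 -0.674]]
```

Run:
```python
from h import *
s=bot.state()
def tgt(yaw,th):
    y=np.deg2rad(yaw);t=np.deg2rad(th);a=np.array([np.cos(y),np.sin(y),0]);k=np.array([0,0,1])
    z=a*np.sin(t)-k*np.cos(t); x=a*np.cos(t)+k*np.sin(t); return R.from_matrix(np.c_[x,np.cross(z,x),z])
for th in(40,45): print(th,np.rad2deg((tgt(8.4,th)*R.from_quat(s["eef_rot"]).inv()).as_rotvec()).round(1))
```

```text
40 [-18.2   3.7  10.5]
45 [-17.9  -1.2   9.7]
```

Request:
{"method": "drive_tool", "body": {"motion": [[-6, 15, 0, -6, -0.4, 3.2, 42], [-6, 40, 0, -12, -0.8, 6.4, 42], [-6, 65, 0, -17.9, -1.2, 9.7, 42], [-6, 90, 0, -17.9, -1.2, 9.7, 42], [-6, 120, 0, -17.9, -1.2, 9.7, 42], [-6, 150, 0, -17.9, -1.2, 9.7, 42], [-6, 178, 0, -17.9, -1.2, 9.7, 42], [-6, 178, 0, -17.9, -1.2, 9.7, 42], [-6, 178, 0, -17.9, -1.2, 9.7, 42]]}}

```text
time: 9.9
position: [0.4324, -0.0277, 0.1814]
eef_rot: [0.921, 0.068, 0.383, -0.028]
wrist_force: [-0.2, -0.4, 0.1]
opening: 0.0398
```

Run:
```python
from h import *
s=bot.state(); print(s["time"],s["q"].round(2),s["position"],R.from_quat(s["eef_rot"]).as_matrix().round(3))
```

```text
9.9 [-0.5   0.21  2.54  2.12  0.52 -1.1 ] [ 0.43241075 -0.02770829  0.18135622] [[ 0.698  0.147  0.701]
 [ 0.104 -0.989  0.105]
 [ 0.709 -0.    -0.705]]
```

Request:
{"method": "drive_tool", "body": {"motion": [[8, 2, -30, 0, 0, 0, 42], [16, 4, -60, 0, 0, 0, 42], [22, 5, -90, 0, 0, 0, 42], [22, 5, -120, 0, 0, 0, 42], [22, 5, -120, 0, 0, 0, 42]]}}

```text
time: 10.52
position: [0.4535, -0.023, 0.0581]
eef_rot: [0.922, 0.066, 0.38, -0.03]
wrist_force: [0.1, 0.4, 0.6]
opening: 0.0398
```

Run:
```python
from h import *
s=bot.state(); print(s["time"],s["q"].round(2),s["position"],R.from_quat(s["eef_rot"]).as_matrix().round(3))
c=save("side","pics/side3.png"); c=save("top","pics/top3.png"); np.save("top3.npy",c,allow_pickle=True)
cv2.imwrite("pics/top3c.png",cv2.resize(c["color"][130:310,170:370,::-1],None,fx=3,fy=3))
c=save("wrist","pics/wrist3.png")
```

```text
10.525 [-0.44  0.69  2.62  2.63  0.93 -1.68] [ 0.45347425 -0.02304725  0.05808623] [[ 0.703  0.145  0.697]
 [ 0.099 -0.989  0.106]
 [ 0.705 -0.005 -0.709]]
```

View pics/top3c.png

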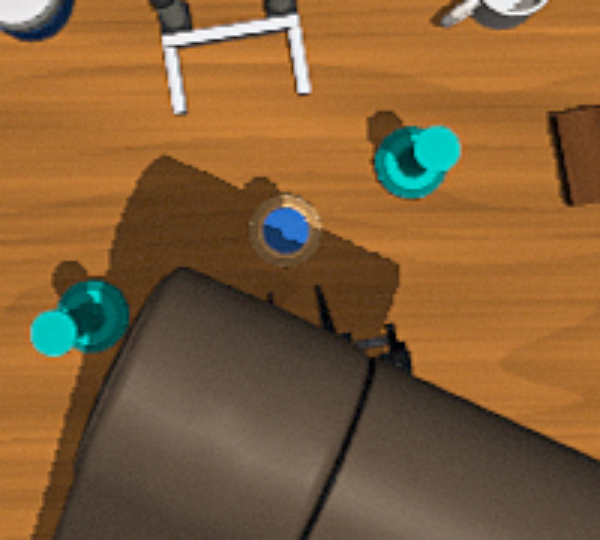

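View pics/wrist3.png

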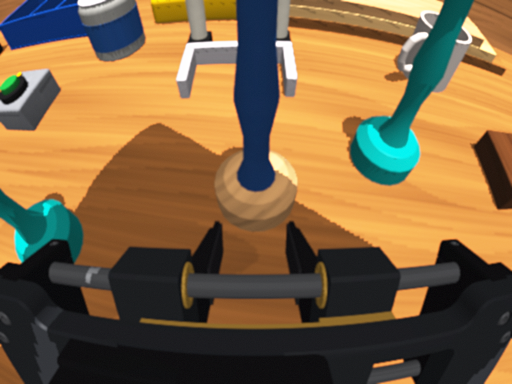

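View pics/side3.png

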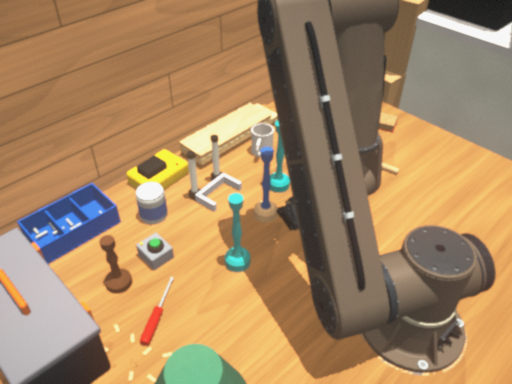

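The wrist view shows the wooden foot at (256,190), centred between the fingertips at (215,235) and (298,235), with the bay straight ahead. Continuing down.

Request:
{"method": "drive_tool", "body": {"motion": [[1, 0, -20, 0, 0, 0, 42], [1, 0, -40, 0, 0, 0, 42], [1, 0, -46, 0, 0, 0, 42], [1, 0, -46, 0, 0, 0, 42]]}}

```text
time: 11.18
position: [0.4546, -0.0226, 0.0152]
eef_rot: [0.921, 0.067, 0.382, -0.028]
wrist_force: [0.6, -0.1, -0.1]
opening: 0.0401
```

Run:
```python
from h import *
s=bot.state(); print(s["time"],s["q"].round(2),s["position"],R.from_quat(s["eef_rot"]).as_matrix().round(3))
c=save("wrist","pics/wrist4.png")
```

```text
11.175 [-0.44  0.87  2.64  2.69  1.11 -1.79] [ 0.45462766 -0.0226293   0.01520507] [[ 0.699  0.146  0.7  ]
 [ 0.102 -0.989  0.104]
 [ 0.708 -0.001 -0.706]]
```

View pics/wrist4.png

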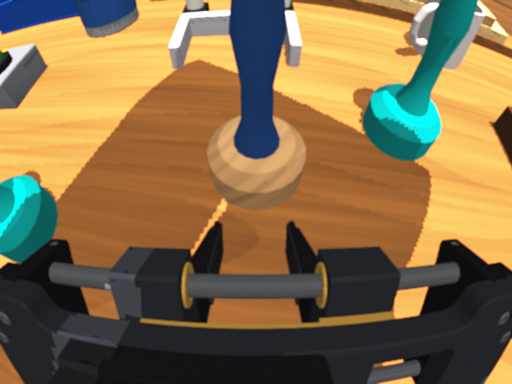

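Request:
{"method": "drive_tool", "body": {"motion": [[5, 0.6, -2, 0, 0, 0, 42], [10, 1.2, -4, 0, 0, 0, 42], [15, 1.8, -4, 0, 0, 0, 42], [19, 2.3, -4, 0, 0, 0, 42], [22, 2.6, -4, 0, 0, 0, 42], [25, 3.2, -4, 0, 0, 0, 42], [28, 4, -4, 0, 0, 0, 42], [32, 5.1, -4, 0, 0, 0, 42], [37, 6.5, -4, 0, 0, 0, 42], [43, 8.2, -4, 0, 0, 0, 42], [49, 9.9, -4, 0, 0, 0, 42], [53, 11, -4, 0, 0, 0, 42]]}}

```text
time: 12.72
position: [0.5078, -0.0114, 0.0104]
eef_rot: [0.921, 0.067, 0.382, -0.028]
wrist_force: [-1.2, -1.1, -0.4]
opening: 0.04
```

Run:
```python
from h import *
s=bot.state(); print(s["time"],s["q"].round(2),s["position"],s["wrist_force"])
c=save("wrist","pics/wrist5.png")
c=save("top","pics/top5.png"); np.save("top5.npy",c,allow_pickle=True)
cv2.imwrite("pics/top5c.png",cv2.resize(c["color"][130:310,170:370,::-1],None,fx=3,fy=3))
```

```text
12.725 [-0.33  0.81  2.5   2.73  0.94 -1.67] [ 0.50781815 -0.01140314  0.01037246] [-1.23855103 -1.12243353 -0.44149558]
```

View pics/wrist5.png

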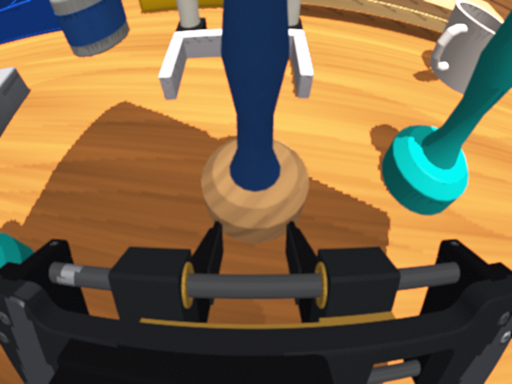

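View pics/top5c.png

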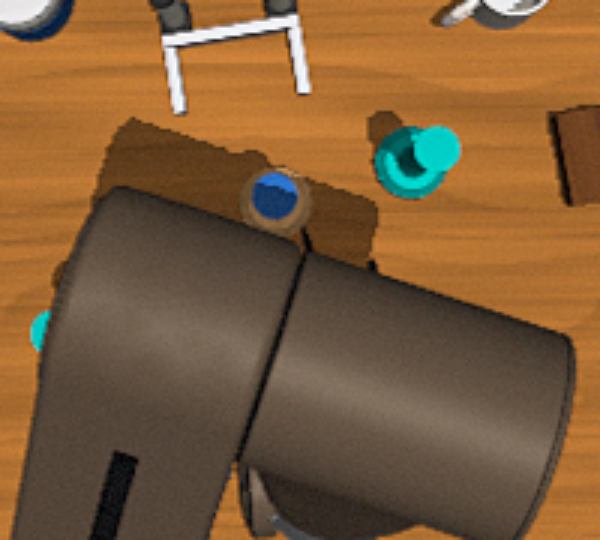

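Request:
{"method": "drive_tool", "body": {"motion": [[5, 1.4, 0, 0, 0, 0, 42], [12, 3.4, 0, 0, 0, 0, 42], [20, 5.7, 0, 0, 0, 0, 42], [28, 8, 0, 0, 0, 0, 42], [36, 10.2, 0, 0, 0, 0, 42], [44, 12.5, 0, 0, 0, 0, 42], [52, 14.8, 0, 0, 0, 0, 42], [60, 17, 0, 0, 0, 0, 42], [68, 19.3, 0, 0, 0, 0, 42], [76, 21.6, 0, 0, 0, 0, 42], [83, 23.6, 0, 0, 0, 0, 42], [88, 25, 0, 0, 0, 0, 42]]}}

```text
time: 14.32
position: [0.5958, 0.0135, 0.0104]
eef_rot: [0.921, 0.067, 0.382, -0.028]
wrist_force: [-1.9, -0.9, 0.8]
opening: 0.04
```

Run:
```python
from h import *
s=bot.state(); print(s["time"],s["q"].round(2),s["position"],s["wrist_force"])
c=save("wrist","pics/wrist6.png")
c=save("side","pics/side6.png")
cv2.imwrite("pics/side6c.png",cv2.resize(c["color"][100:280,130:330,::-1],None,fx=3,fy=3))
```

```text
14.325 [-0.2   0.78  2.29  2.76  0.71 -1.53] [0.59579652 0.01353912 0.01035731] [-1.88938108 -0.9027229   0.79755831]
```

View pics/wrist6.png

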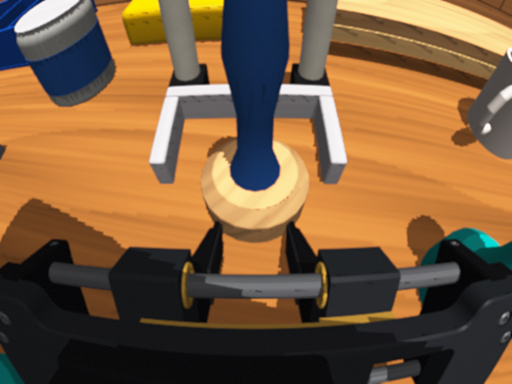

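View pics/side6c.png

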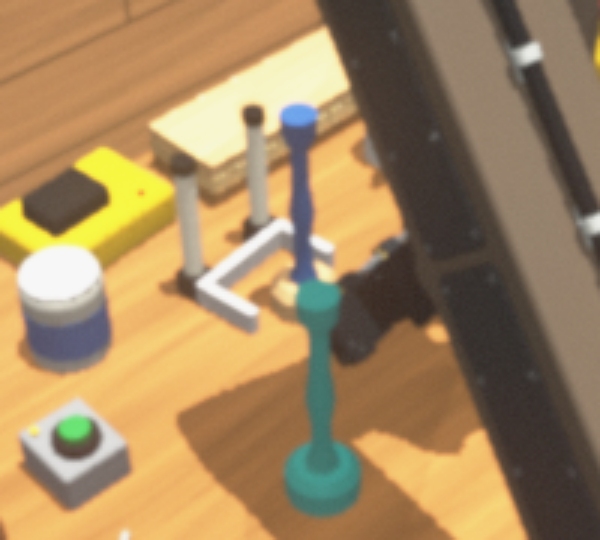

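The foot is at the bay mouth and lined up: in the wrist view it is at (256,185), between the fence ends at (170,180) and (332,180). I'll push slowly on to the stop.

Request:
{"method": "drive_tool", "body": {"motion": [[4, 1.1, 0, 0, 0, 0, 42], [9, 2.5, 0, 0, 0, 0, 42], [14, 3.9, 0, 0, 0, 0, 42], [19, 5.3, 0, 0, 0, 0, 42], [23, 6.4, 0, 0, 0, 0, 42], [26, 7.3, 0, 0, 0, 0, 42], [28, 7.8, 0, 0, 0, 0, 42], [30, 8.4, 0, 0, 0, 0, 42], [31.5, 8.8, 0, 0, 0, 0, 42], [33, 9.2, 0, 0, 0, 0, 42]]}}

```text
time: 15.68
position: [0.6284, 0.0226, 0.0103]
eef_rot: [0.921, 0.067, 0.382, -0.028]
wrist_force: [-1.2, -0.9, 0.0]
opening: 0.0398
```

Request:
{"method": "drive_tool", "body": {"motion": [[1, 0.3, 0, 0, 0, 0, 42], [2, 0.6, 0, 0, 0, 0, 42]]}}

```text
time: 15.92
position: [0.6304, 0.0232, 0.0103]
eef_rot: [0.921, 0.067, 0.382, -0.028]
wrist_force: [-2.4, -0.1, -0.1]
opening: 0.0398
```

Run:
```python
from h import *
s=bot.state(); print(s["time"],s["position"],s["wrist_force"])
c=save("wrist","pics/wrist7.png")
```

```text
15.925 [0.63042972 0.02321813 0.01033937] [-2.40372094 -0.05321725 -0.14408777]
```

View pics/wrist7.png

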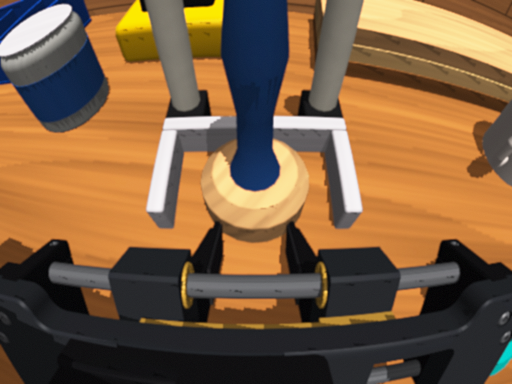

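Request:
{"method": "drive_tool", "body": {"motion": [[1, 0.2, 0, 0, 0, 0, 42], [2, 0.4, 0, 0, 0, 0, 42]]}}

```text
time: 16.23
position: [0.6324, 0.0236, 0.0103]
eef_rot: [0.921, 0.067, 0.382, -0.028]
wrist_force: [-1.9, -0.1, 0.9]
opening: 0.0399
```

Request:
{"method": "drive_tool", "body": {"motion": [[0.5, 0.1, 0, 0, 0, 0, 42], [1, 0.2, 0, 0, 0, 0, 42]]}}

```text
time: 16.48
position: [0.6334, 0.0238, 0.0103]
eef_rot: [0.921, 0.067, 0.382, -0.028]
wrist_force: [-2.8, 0.5, 1.0]
opening: 0.0402
```

Request:
{"method": "drive_tool", "body": {"motion": [[0.5, 0.1, 0, 0, 0, 0, 42], [1, 0.2, 0, 0, 0, 0, 42]]}}

```text
time: 16.73
position: [0.6344, 0.024, 0.0103]
eef_rot: [0.921, 0.067, 0.382, -0.028]
wrist_force: [-3.0, -1.0, 0.7]
opening: 0.0397
```

Request:
{"method": "drive_tool", "body": {"motion": [[0.5, 0.1, 0, 0, 0, 0, 42], [1, 0.2, 0, 0, 0, 0, 42]]}}

```text
time: 16.98
position: [0.6351, 0.0242, 0.0102]
eef_rot: [0.922, 0.067, 0.381, -0.028]
wrist_force: [-5.9, -1.0, 2.0]
opening: 0.0401
```

Request:
{"method": "drive_tool", "body": {"motion": [[0.3, 0, 0, 0, 0, 0, 42], [0.6, 0.1, 0, 0, 0, 0, 42]]}}

```text
time: 17.23
position: [0.6353, 0.0243, 0.0101]
eef_rot: [0.922, 0.067, 0.381, -0.028]
wrist_force: [-8.7, -2.2, 3.6]
opening: 0.0399
```

Run:
```python
from h import *
for i in range(3):
    c=save("wrist","pics/wrist8.png")
    s=bot.state(); print(s["time"],s["position"],s["wrist_force"])
cv2.imwrite("pics/wrist8c.png",cv2.resize(c["color"][90:250,130:380,::-1],None,fx=3,fy=3))
```

```text
17.275 [0.63526927 0.02428107 0.01011722] [-8.7961199  -2.23731583  4.60512132]
17.325 [0.63527785 0.02425965 0.01011289] [-7.2316288  -2.10460848  3.68693348]
17.375 [0.63527437 0.02429328 0.01010778] [-6.6320724  -1.51642586  2.67644383]
```

View pics/wrist8c.png

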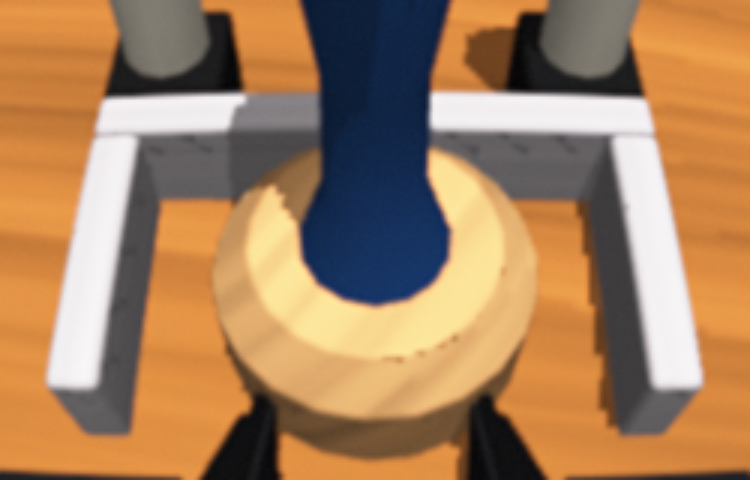

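The foot is against the stop: the resisting force rose sharply from about 2 to 9 N and the advance stalled. In the crop the rear rim at (375,150) meets the stop face, with even gaps to both fences. Retreating straight back.

Request:
{"method": "drive_tool", "body": {"motion": [[-3, -0.4, 0, 0, 0, 0, 42], [-8, -1.2, 0, 0, 0, 0, 42], [-16, -2.4, 0, 0, 0, 0, 42], [-30, -4.4, 0, 0, 0, 0, 42], [-45, -6.6, 0, 0, 0, 0, 42], [-60, -9, 0, 0, 0, 0, 42], [-80, -12, 10, 0, 0, 0, 42], [-100, -15, 40, 0, 0, 0, 42], [-120, -18, 80, 0, 0, 0, 42], [-130, -19, 120, 0, 0, 0, 42], [-130, -19, 160, 0, 0, 0, 42], [-130, -19, 160, 0, 0, 0, 42]]}}

```text
time: 18.88
position: [0.506, 0.0052, 0.1732]
eef_rot: [0.92, 0.068, 0.384, -0.028]
wrist_force: [-0.5, -0.5, 0.2]
opening: 0.0399
```

Run:
```python
from h import *
s=bot.state(); print(s["time"],s["q"].round(2),s["position"],s["wrist_force"])
c=save("top","pics/top9.png"); np.save("top9.npy",c,allow_pickle=True)
c=save("side","pics/side9.png")
c=save("wrist","pics/wrist9.png")
```

```text
18.875 [-0.28  0.31  2.41  2.36  0.43 -1.15] [0.50595869 0.00521364 0.17318906] [-0.50703956 -0.54789369  0.19461066]
```

View pics/top9.png

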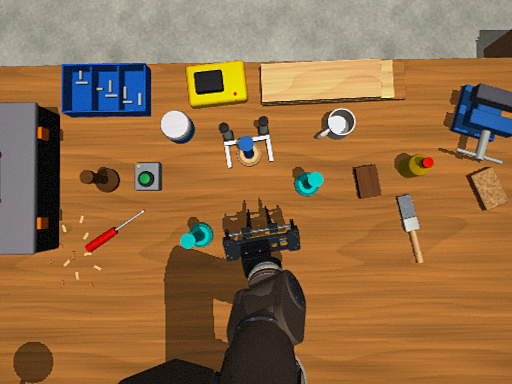

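View pics/wrist9.png

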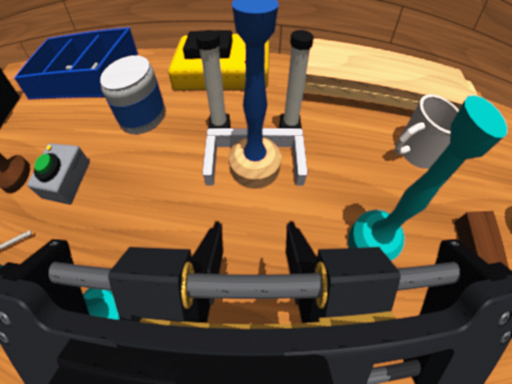

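Run:
```python
from h import *
T=np.load("top9.npy",allow_pickle=True).item()
cv2.imwrite("pics/top9c.png",cv2.resize(T["color"][115:180,205:290,::-1],None,fx=9,fy=9,interpolation=cv2.INTER_CUBIC))
for d in ((0,0),):
  h=np.array([.6688,.0292,.0])
  print(proj(T,[.6688,.0292,.026]),proj(T,[.6688,.0292,.241]))
```

```text
[248.74790685 153.49609064] [245.82760436 143.18203813]
```

View pics/top9c.png

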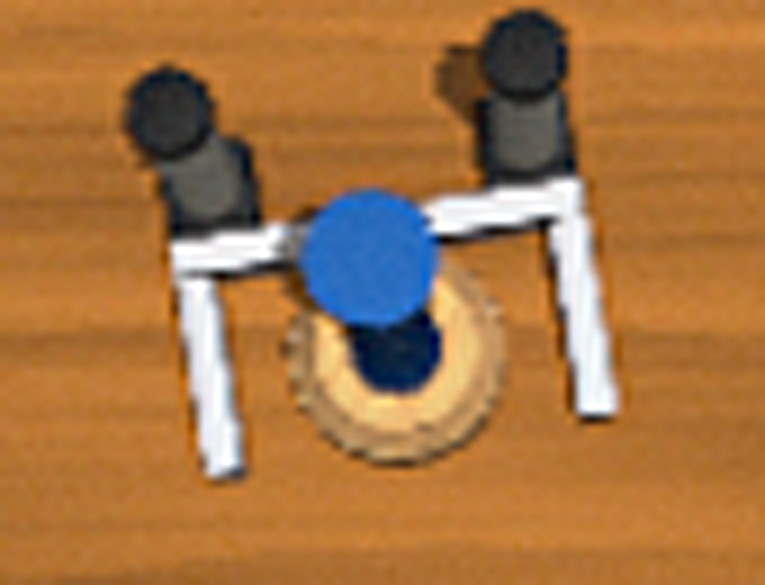

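The foot is home: its centre measures (249,154.4) against a predicted (248.7,153.5), under 3 mm off, and the stick is upright. Now I'll rise, bring the wrist back to vertical and shut the fingers.

Request:
{"method": "drive_tool", "body": {"motion": [[0, 0, 25, 0, 0, 5, 0], [0, 0, 50, 0, 0, 10, 0], [0, 0, 75, 0, 0, 15, 0], [0, 0, 100, 0, 0, 15, 0], [0, 0, 125, 0, 0, 15, 0], [0, 0, 150, 0, 0, 15, 0], [0, 0, 175, 0, 0, 15, 0], [0, 0, 200, 0, 0, 15, 0], [0, 0, 200, 0, 0, 15, 0], [0, 0, 200, 0, 0, 15, 0]]}}

```text
time: 20.27
position: [0.5057, 0.0056, 0.3682]
eef_rot: [0.905, 0.187, 0.373, -0.079]
wrist_force: [0.4, 1.2, -0.7]
opening: 0.0005
```

Run:
```python
from h import *
s=bot.state(); print(s["time"],s["q"].round(2),s["position"],R.from_quat(s["eef_rot"]).as_matrix().round(2))
```

```text
20.275 [-0.41 -0.03  2.06  0.89  0.73  0.18] [0.50571815 0.00560071 0.3682098 ] [[ 0.65  0.4   0.65]
 [ 0.28 -0.92  0.28]
 [ 0.71 -0.   -0.71]]
```

Request:
{"method": "drive_tool", "body": {"motion": [[0, 0, 0, -3.9, 9.2, 0, 0], [5, 20, 0, -7.8, 18.4, 0, 0], [10, 40, 0, -11.8, 27.6, 0, 0], [20, 70, 0, -15.7, 36.8, 0, 0], [30, 100, -10, -17.7, 41.4, 0, 0], [40, 140, -20, -17.7, 41.4, 0, 0], [50, 180, -30, -17.7, 41.4, 0, 0], [60, 220, -30, -17.7, 41.4, 0, 0], [75, 260, -30, -17.7, 41.4, 0, 0], [85, 290, -30, -17.7, 41.4, 0, 0], [92, 318, -30, -17.7, 41.4, 0, 0], [92, 318, -30, -17.7, 41.4, 0, 0]]}}

```text
time: 21.78
position: [0.5975, 0.3249, 0.3371]
eef_rot: [0.979, 0.203, -0.003, -0.002]
wrist_force: [0.7, -0.0, 0.1]
opening: 0.0005
```

Request:
{"method": "drive_tool", "body": {"motion": [[0, 0, 0, 0, 0, 10, 0], [0, 0, 0, 0, 0, 20, 0], [0, 0, 0, 0, 0, 30, 0], [0, 0, 0, 0, 0, 40, 0], [0, 0, 0, 0, 0, 50, 0], [0, 0, 0, 0, 0, 60, 0], [0, 0, 0, 0, 0, 66.6, 0], [0, 0, 0, 0, 0, 66.6, 0]]}}

```text
time: 22.78
position: [0.5977, 0.3225, 0.3392]
eef_rot: [0.708, 0.706, -0.002, -0.002]
wrist_force: [0.4, -0.5, -0.3]
opening: 0.0005
```

Run:
```python
from h import *
s=bot.state(); print(s["time"],s["q"].round(2),s["position"],R.from_quat(s["eef_rot"]).as_matrix().round(3))
c=save("wrist","pics/wrist10.png")
T=np.load("top0.npy",allow_pickle=True).item()
print("dry",onz(T,108,180,.01),onz(T,87,177,.17),"tin",onz(T,177,126,.1))
Tc=np.array(c["T_tool_cam"]); K=np.array(c["camera_matrix"]); print(K)
def wproj(p):
    Rm=R.from_quat(s["eef_rot"]).as_matrix(); q=Rm.T@(np.array(p)-s["position"]); q=np.linalg.inv(Tc)@np.r_[q,1]; q=q[:3]
    th=np.arctan2(np.hypot(*q[:2]),q[2]); ph=np.arctan2(q[1],q[0]); return K[0,2]+K[0,0]*th*np.cos(ph),K[1,2]+K[1,1]*th*np.sin(ph)
print("btn expect",wproj([.5985,.324,.062]))
hs=cv2.cvtColor(c["color"],cv2.COLOR_RGB2HSV); g=cv2.inRange(hs,(50,100,60),(75,255,255)); v,u=np.nonzero(g); print("btn seen",len(u),u.mean(),v.mean())
```

```text
22.775 [0.4  0.49 1.23 0.   1.43 0.4 ] [0.5976899  0.32254296 0.33919732] [[ 0.003  1.    -0.006]
 [ 1.    -0.003 -0.001]
 [-0.001 -0.006 -1.   ]]
dry [0.59856374 0.44551177 0.01      ] [0.59702457 0.44503679 0.17      ] tin [0.73919034 0.22365411 0.1       ]
[[297.31863964   0.         253.91588067]
 [  0.         297.31863964 192.30390902]
 [  0.           0.           1.        ]]
btn expect (np.float64(255.6682061227288), np.float64(158.5469546899344))
btn seen 304 256.1513157894737 159.23026315789474
```

View pics/wrist10.png

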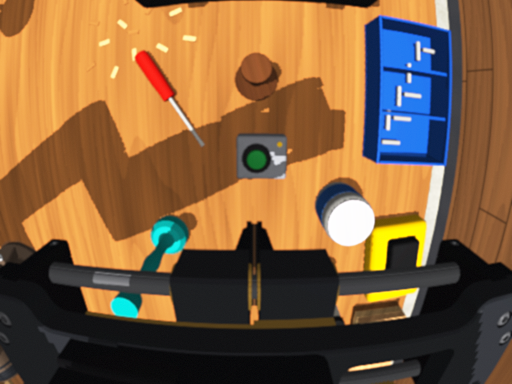

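The button shows at (256,159) against a predicted (255.7,158.5), so its position is confirmed. The dry stick at (599,445) clears the hand. Descending.

Request:
{"method": "drive_tool", "body": {"motion": [[1, 1, -50, 0, 0, 0, 0], [1, 1, -100, 0, 0, 0, 0], [1, 1, -150, 0, 0, 0, 0], [1, 1, -200, 0, 0, 0, 0], [1, 1, -240, 0, 0, 0, 0], [1, 1, -262, 0, 0, 0, 0], [1, 1, -266, 0, 0, 0, 0], [1, 1, -266, 0, 0, 0, 0]]}}

```text
time: 23.82
position: [0.5992, 0.3243, 0.0748]
eef_rot: [0.708, 0.706, -0.001, -0.001]
wrist_force: [0.9, 0.2, -0.1]
opening: 0.0004
```

Run:
```python
from h import *
s=bot.state(); print(s["time"],s["q"].round(2),s["position"],s["wrist_force"])
c=save("side","pics/side11.png"); cv2.imwrite("pics/side11c.png",cv2.resize(c["color"][130:290,80:280,::-1],None,fx=3.5,fy=3.5))
```

```text
23.825 [0.4  0.72 1.53 0.   0.89 0.4 ] [0.59915135 0.32426136 0.07480555] [ 0.88873621  0.15946466 -0.08315774]
```

View pics/side11c.png

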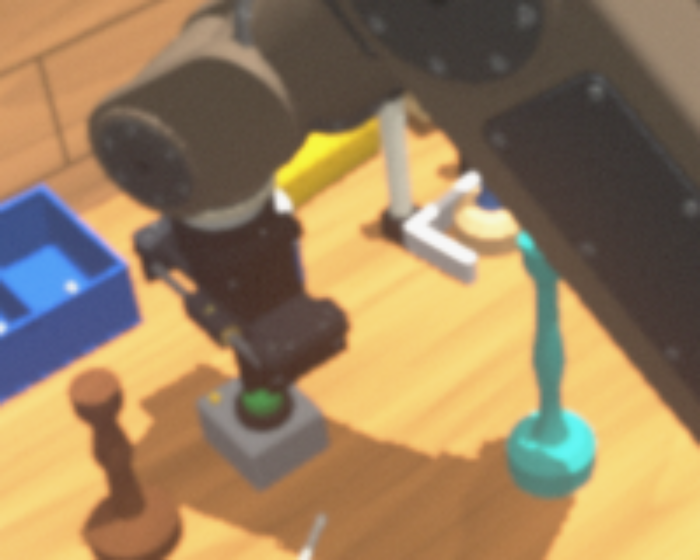

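The fingertips are over the button. Pressing in small steps and watching the force.

Request:
{"method": "drive_tool", "body": {"motion": [[0, 0, -4, 0, 0, 0, 0], [0, 0, -8, 0, 0, 0, 0], [0, 0, -11, 0, 0, 0, 0], [0, 0, -13, 0, 0, 0, 0], [0, 0, -13, 0, 0, 0, 0]]}}

```text
time: 24.5
position: [0.5991, 0.3244, 0.0615]
eef_rot: [0.708, 0.706, -0.001, -0.001]
wrist_force: [0.9, -0.7, 4.1]
opening: 0.0007
```

Request:
{"method": "drive_tool", "body": {"motion": [[0, 0, -1, 0, 0, 0, 0], [0, 0, -3, 0, 0, 0, 0], [0, 0, -3, 0, 0, 0, 0]]}}

```text
time: 24.88
position: [0.5993, 0.3245, 0.061]
eef_rot: [0.708, 0.706, -0.001, -0.001]
wrist_force: [-7.1, -2.4, 24.8]
opening: 0.0003
```

Request:
{"method": "drive_tool", "body": {"motion": [[0, 0, -1, 0, 0, 0, 0], [0, 0, -2, 0, 0, 0, 0], [0, 0, -2, 0, 0, 0, 0]]}}

```text
time: 25.25
position: [0.5993, 0.3245, 0.0607]
eef_rot: [0.708, 0.706, -0.0, -0.0]
wrist_force: [-10.8, -5.9, 37.5]
opening: 0.0003
```

The motion stopped at z≈61 mm, with a spring-like 4 N followed by a hard end stop. I'll release in small steps to check that the spring travel really was 6 mm.

Request:
{"method": "drive_tool", "body": {"motion": [[0, 0, 3, 0, 0, 0, 0], [0, 0, 5, 0, 0, 0, 0], [0, 0, 5, 0, 0, 0, 0]]}}

```text
time: 25.62
position: [0.5992, 0.3244, 0.0616]
eef_rot: [0.708, 0.706, -0.001, -0.001]
wrist_force: [-0.1, 1.1, 3.6]
opening: 0.0005
```

Request:
{"method": "drive_tool", "body": {"motion": [[0, 0, 2, 0, 0, 0, 0], [0, 0, 2, 0, 0, 0, 0]]}}

```text
time: 25.88
position: [0.5991, 0.3244, 0.0633]
eef_rot: [0.708, 0.706, -0.001, -0.001]
wrist_force: [1.1, 0.0, 3.9]
opening: 0.0007
```

Request:
{"method": "drive_tool", "body": {"motion": [[0, 0, 2, 0, 0, 0, 0], [0, 0, 2, 0, 0, 0, 0]]}}

```text
time: 26.12
position: [0.599, 0.3243, 0.0653]
eef_rot: [0.708, 0.706, -0.001, -0.001]
wrist_force: [1.1, 0.6, 2.7]
opening: 0.0007
```

Request:
{"method": "drive_tool", "body": {"motion": [[0, 0, 2, 0, 0, 0, 0], [0, 0, 2, 0, 0, 0, 0]]}}

```text
time: 26.38
position: [0.5988, 0.3242, 0.0673]
eef_rot: [0.708, 0.706, -0.002, -0.001]
wrist_force: [1.6, -0.1, 1.1]
opening: 0.0008
```

The force falls off like a spring from 61 to 67 mm, the full 6 mm, so the press went all the way down. Lifting clear and checking.

Request:
{"method": "drive_tool", "body": {"motion": [[0, 0, 10, 0, 0, 0, 0], [0, 0, 40, 0, 0, 0, 0], [0, 0, 80, 0, 0, 0, 0], [0, 0, 120, 0, 0, 0, 0], [0, 0, 160, 0, 0, 0, 0], [0, 0, 200, 0, 0, 0, 0], [-20, -30, 230, 0, 0, 0, 0], [-50, -60, 260, 0, 0, 0, 0], [-80, -90, 260, 0, 0, 0, 0], [-100, -110, 260, 0, 0, 0, 0], [-100, -110, 260, 0, 0, 0, 0]]}}

```text
time: 27.75
position: [0.4978, 0.2134, 0.3284]
eef_rot: [0.708, 0.706, -0.001, -0.001]
wrist_force: [0.2, 0.5, 0.3]
opening: 0.0006
```

Run:
```python
from h import *
s=bot.state(); print(s["time"],s["position"],s["wrist_force"])
c=save("top","pics/top12.png"); d=save("side","pics/side12.png")
A=np.vstack([c["color"][55:250,0:512],]); cv2.imwrite("pics/top12c.png",cv2.resize(c["color"][110:250,125:335,::-1],None,fx=3.7,fy=3.7,interpolation=cv2.INTER_CUBIC))
T=np.load("top9.npy",allow_pickle=True).item()
print(cv2.absdiff(c["color"][140:172,225:275],T["color"][140:172,225:275]).mean())
```

```text
27.75 [0.49779772 0.21339057 0.32844974] [0.22630254 0.53075936 0.33625404]
3.3285416666666667
```

View pics/top12.png

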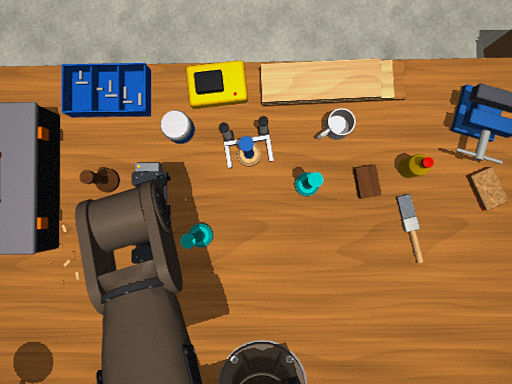

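View pics/side12.png

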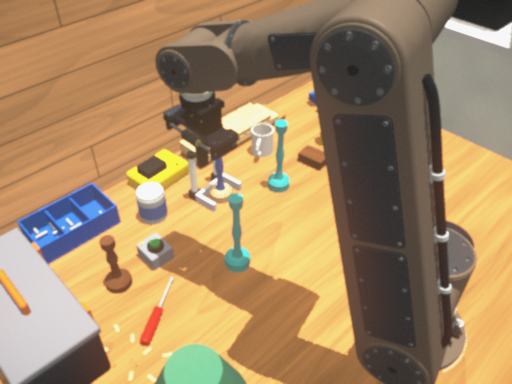

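The top view shows the stick still home at (249,154) and every bystander where it was. In the side view the button is up again at (155,243). The robot touches nothing, so I'm handing in.

```bash
python3 -c "
from bench import bot
print(bot.sign_off())"
```

```text
the job is handed in; nothing more can be done
None
```

The blue-shafted candlestick is standing in the curing bay against the back stop. The green button was then pressed fully down and released, and I handed the job in at about 28 s of the 64 s.

- **Push:** I used two spread, unclosed fingertips low on the wooden rim. At the stop the force rose from about 2 N to 9 N and the advance stalled. In the top view the foot's centre is about 1 pixel (under 3 mm) from the bay's home point. The stick is upright and its shaft was not touched.
- **Button:** it bottomed out at a tool height of about 61 mm. On release the force fell off like a spring up to about 67 mm, which matches the full 6 mm of travel. The peak force was 37.5 N, from my last, unneeded 2 mm step after it had already reached the end stop.
- **Last look:** in the final pictures the bystanders and look-alikes stand where they were, and the wrist force is near zero.

**What disagreed:**
- My camera estimate put the button top at 62 mm, but contact showed about 67 mm. The force readings settled it.
- My first approach pose was not reachable and drifted to (478, −5, 140) mm near the stick without touching anything. I backed off and re-approached with the wrist turned the other way.

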